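# Push the potted tray down the packing lane

## Task

A cardboard tray with a lidded clay pot in it waits on the green packing board, in front of the lane between two steel guide rails. Using the fingers on the outside of the tray only, nudge it into line with the lane and push it along between the rails until it is fully home, square against the black stop at the far end; neither the tray nor the robot may touch a rail at any time. Do not lift or tip the tray, do not touch the pot, leave the cups and the jar where they stand, and end clear of everything.

Things in the scene. Friction and masses are not known exactly. Their poses are not given: they have to be found in the camera images.
- lane: Fixed green board on the bench, 8 mm thick. Origin: on the bench, mid-width of the lane; x = push direction (within 0.2 rad of the robot's left), y left of that, z up. Board: x -250 to 220, y -95 to 95 mm. Rails run from x = -60 (open mouth, yellow line) to 200 (face of the stop); 134 mm clear between them (y -67 to 67). Nothing stands on the board before the mouth but the tray.
- rail_left: Fixed steel rail on the lane's +y side, 260 mm long, 12 mm thick, top 34 mm above the board (42 mm above the bench). Origin: centre of its underside, at lane x = 70, y = 73, z = 8 mm. Axes as the lane. Not to be touched.
- rail_right: The same rail on the -y side, origin at lane x = 70, y = -73, z = 8 mm. Not to be touched.
- end_stop: Fixed black rubber stop across the far end of the lane, 158 mm wide, 14 mm thick, 34 mm high. Origin: foot of the face that the tray comes to rest against, at lane x = 200, y = 0, z = 8 mm.
- tray: Loose cardboard tray, 110 x 110 mm, 45 mm high, pot fixed inside, 0.5 to 0.8 kg in all; slides with a few N. Origin: centre of underside; x along the lane when square, z up. Starts before the mouth, centre at lane x -175 to -150, up to 25 mm off the centre line, turned up to 0.2 rad. Home (against the stop): centre at lane x = 145 mm. Centred, it has 12 mm to each rail.
- pot: Lidded terracotta pot, 92 mm across, fixed in the middle of the tray. Origin: centre of its underside, 5 mm above the tray's underside. It projects above the tray's walls; the knob on the lid tops out 67 mm above the tray's underside (75 mm above the bench). Not to be touched.
- clay_cup: Loose small open terracotta cup, 80 mm across, 55 mm high, standing upright on the bench beside the rails, to be left alone. Origin: centre of its underside.
- spice_jar: Loose amber glass jar with red lid, 56 mm across, 85 mm high, standing upright on the bench beside the rails, to be left alone. Origin: centre of its underside.
- steel_cup: Loose open steel cup, 72 mm across, 70 mm high, standing upright on the bench beside the rails, to be left alone. Origin: centre of its underside.
Things that resemble listed ones, but are neither listed nor needed, are in the scene too. What is shaped like the tray but purple is not meant.

How it is judged:
By the outcome, as a careful person would: the job done as asked, in the order asked, and still so for the second after the job is handed in, with the robot touching nothing.
It also fails if it takes over 72 s, if anything falls off the work surface, if the arm or the gripper's body presses on something with over 40 N, if the wrist force passes 120 N, or if a joint passes its speed limit or range.

## Robot

A 7-joint arm with a two-finger parallel gripper is mounted at the origin on the work surface. World frame = base frame: x ahead of the robot, y to its left, z up, the work surface at z = 0. Lengths are in m, angles in rad, forces in N, time in s.
With the tool pointing down it reaches from about 0.4 to 0.75 m from the base axis. Payload 19.5 kg.
Tool frame: the origin (TCP) lies between the finger pads; the fingertips stand 22 mm ahead of it and the grasp point (between the pads) lies 3 mm ahead of it; z points along the fingers, y is the direction in which the jaws open and shut (so a half turn about z gives the same grasp; the last joint's range is limited). The gripper opens to 85 mm and grips with 20 to 120 N. Pads are 22 mm wide; open, the fingers measure 114 mm over their backs; the gripper's body (76 mm by 85 mm) begins 54 mm behind the grasp point. The pads swing forward as they close: fully open they stand 13 mm farther back than shut.
Start: joints at [-1.197, 0.707, -0.028, 1.485, 0.022, 0.951, -0.075], TCP at [0.232, 0.526, 0.253] pointing down, gripper open.
Joint ranges: [-2.71, 2.71], [-0.32, 2.16], [-1.57, 1.52], [0, 2.45], [-1.46, 4.6], [0, 2.02], [-2.83, 2.83]. Speed limits (rad/s): [1.89, 1.89, 2.57, 2.57, 3.01, 3.01, 3.01].

## Interface

Orientations are given as a rotation vector (axis times angle).
In Python, from rig import manip gives the robot as it stands. The module is installed in compiled form; this text tells all that it offers.
- The arm moves only by the tool servo_tool, never from a script. Its argument "series" is a list of rows, each a list of 2 entries, a list of its own where there are three numbers: the shift along the tool's x, y, z normalised to -1 to 1, where 1 is 40 cm, then the turn, a rotation vector about the tool's x, y, z normalised to -1 to 1, where 1 is 90 degrees. A call has 1 to 20 rows; each row is the pose to reach, as a shift and turn from the pose commanded when the call began, along the tool's axes at that moment; what a row does not reach only later rows make up. A row lasts 1/12 s, in which the tool goes at most 41.7 mm and 7.16 degrees, less where a joint would pass 70% of its speed; a pose out of reach is approached as far as the arm can. A call with a number of a shift or a turn outside -1 to 1 is refused whole. A call with a gripper value outside its range is refused whole. "claw" is the gripper's target within -1 to 1 (shut at 1, half-way at 0, fully open at -1), set as the call begins (left out, the last holds). The fingers move at their own pace and stop on an object; the grip force is fixed at half the most. Time passes only in rows, so rows that repeat a pose let the fingers close. It gives the time, the measured TCP pose, the force and the opening at its end, in the units of the state.
- manip.get_obs(): the state, without advancing time (a new reading comes with each control period).
- manip.get_image(name): name is "scene" or "top" or "wrist"; returns the picture (400x640x3 uint8, red, green, blue); there is no depth.
- manip.calibration(name): a dict with "camera_matrix" (3x3 intrinsics, pixels), "extrinsics" (4x4, takes a point from world to camera coordinates); the wrist camera has in their place "hand_eye" (4x4, takes a point from camera to tool coordinates, whose origin is the TCP and whose axes are the flange's). Camera axes: x right, y down, z forward; pixel columns grow to the right and rows downward; lengths in m; the calibration is good to about 2 mm. A picture is of the moment at which its call begins: read the wrist's pose just before it. calibration takes no time and is no camera call.
- manip.finish_job(): hands the job in, once; it reports no verdict.
Trained networks look in the newest picture that a camera, given by its name, has taken for a name from the list of things; names that differ only in an ending like _2 or _b are one class to them, and where a whole thing is asked for, a point or a joint stands for the part that bears it (a point fixed in the world has none). Each returns a list of dicts, best first, with "conf" (0 to 1); they miss things now and then, are a little off and sometimes report something else, mostly with a low value. They report only what shows in the picture. A call takes as long as a camera call. They do not tell look-alikes from the thing itself.
- manip.cut_out(camera, query): "mask" (400x640 bool, what is visible of it) and "extent" ([left, top, right, bottom] in pixels, round what is visible of it).
The state is a dict: "time": time; "qpos": joint angles; "qd": joint speeds; "tau": joint torques, N m; "tool_pos": TCP position; "ee_rot": TCP orientation; "force": force on the tool from outside, world axes, zero at the start; "wrist_torque": the same for the moment, N m; "width": finger opening in m.
Only numpy, scipy, OpenCV 4.12 (cv2) and the standard library are available. Lean on these libraries where they do the work, as an engineer would, in place of code of your own. Each camera call takes 0.05 s, during which the arm holds its last target.

## Working session

There is one attempt and no reset: what is moved stays moved. The work goes in short steps, Python scripts to look and compute and a tool call to move; the robot and the scene stay as the last step left them, time stands still between calls to the robot, and variables do not carry over. Pictures are saved under pics/ and viewed, and the job is handed in when it is done.

Besides the shell and the picture viewer there is one more tool, called as a command line: name --argument value ..., lists and objects as JSON in quotes. servo_tool: Moves the arm, as the interface text tells. Scaled input: -1 to 1 covers 40 cm each way for a shift and 90 degrees each way for a turn. Its arguments: {"type":"object","properties":{"series":{"type":"array"},"claw":{"type":"number"}},"required":["series"]}

```bash
mkdir -p pics; python3 - <<'E'
from rig import manip
import cv2,numpy as np
o=manip.get_obs()
print({k:np.round(v,4).tolist() for k,v in o.items()})
for n in ["scene","top"]:
    im=manip.get_image(n); cv2.imwrite(f"pics/{n}0.png",im[...,::-1])
    c=manip.calibration(n); print(n,c)
print(manip.calibration("wrist"))
E
```

```text
{'time': 0.0, 'qpos': [-1.1967, 0.7071, -0.0276, 1.485, 0.022, 0.9509, -0.0755], 'qd': [-0.0011, 0.0024, -0.0004, -0.0015, 0.0004, 0.0003, -0.0], 'tau': [-0.0004, -88.3225, 1.2346, -23.6176, 0.0168, 0.0065, 0.0], 'tool_pos': [0.2322, 0.5258, 0.2528], 'ee_rot': [-0.6484, -3.0738, 0.0017], 'force': [0.4328, 0.6817, 0.0918], 'wrist_torque': [-0.0176, -0.0219, 0.0102], 'width': 0.0858}
scene {'camera_matrix': array([[383.39890599,   0.        , 319.83296292],
       [  0.        , 383.39890599, 197.74460503],
       [  0.        ,   0.        ,   1.        ]]), 'extrinsics': array([[ 0.89252504,  0.45087278, -0.01062036, -0.5485233 ],
       [ 0.31032547, -0.63105154, -0.71096558, -0.09056335],
       [-0.32725702,  0.63125881, -0.70314661,  1.11043383],
       [ 0.        ,  0.        ,  0.        ,  1.        ]])}
top {'camera_matrix': array([[442.62092022,   0.        , 318.33469035],
       [  0.        , 442.62092022, 193.73720582],
       [  0.        ,   0.        ,   1.        ]]), 'extrinsics': array([[ 0.00993362, -0.99994289,  0.00394248,  0.02543286],
       [-0.99277944, -0.01033364, -0.11950818,  0.57137165],
       [ 0.1195421 , -0.00272686, -0.99282539,  0.85023509],
       [ 0.        ,  0.        ,  0.        ,  1.        ]])}
{'camera_matrix': array([[320.22321611,   0.        , 322.77595148],
       [  0.        , 320.22321611, 194.72353559],
       [  0.        ,   0.        ,   1.        ]]), 'hand_eye': array([[-9.23870700e-04, -9.53804637e-01, -3.00426131e-01,
         7.71220998e-02],
       [ 9.99998547e-01, -4.50863049e-04, -1.64377875e-03,
        -2.95735060e-04],
       [ 1.43239275e-03, -3.00427213e-01,  9.53803668e-01,
        -1.19834378e-01],
       [ 0.00000000e+00,  0.00000000e+00,  0.00000000e+00,
         1.00000000e+00]])}
```

View pics/scene0.png

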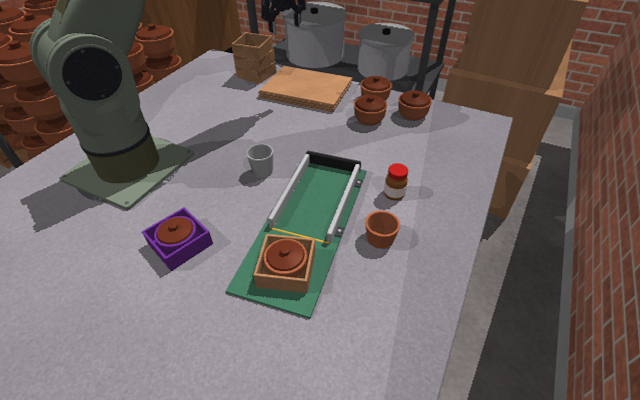

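View pics/top0.png

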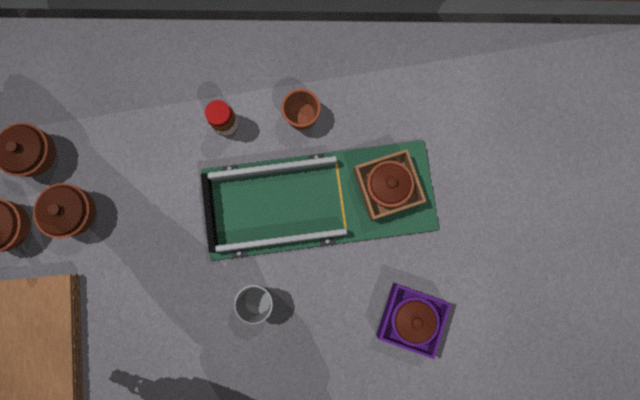

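```bash
cat > h.py <<'E'
import numpy as np,cv2
from rig import manip
from scipy.spatial.transform import Rotation as R
def unproj(n,uv,z):
    c=manip.calibration(n);K=c["camera_matrix"];E=c["extrinsics"]
    uv=np.atleast_2d(uv).astype(float)
    d=np.c_[(uv-K[:2,2])/[K[0,0],K[1,1]],np.ones(len(uv))]@E[:3,:3]
    o=-E[:3,:3].T@E[:3,3]
    return o+d*((z-o[2])/d[:,2])[:,None]
def proj(n,P):
    c=manip.calibration(n);K=c["camera_matrix"];E=c["extrinsics"]
    p=np.atleast_2d(P)@E[:3,:3].T+E[:3,3]
    q=p@K.T
    return q[:,:2]/q[:,2:]
E
python3 - <<'E'
from h import *
for n in ["top","scene"]:
    im=manip.get_image(n)
    for q in ["lane","tray","rail_left","end_stop"]:
        r=manip.cut_out(n,q)
        for i,d in enumerate(r[:3]):
            print(n,q,i,round(d["conf"],2),d["extent"],d["mask"].sum())
            np.save(f"m_{n}_{q}_{i}.npy",d["mask"])
    np.save(f"im_{n}.npy",im)
im=np.load("im_top.npy")
cv2.imwrite("pics/topzoomA.png",cv2.resize(im[130:270,330:450][...,::-1],None,fx=4,fy=4,interpolation=cv2.INTER_CUBIC))
cv2.imwrite("pics/topzoomB.png",cv2.resize(im[140:270,190:360][...,::-1],None,fx=4,fy=4,interpolation=cv2.INTER_CUBIC))
E
```

```text
top lane 0 0.7 [200.7, 141.1, 440.8, 263.0] 17696
top lane 1 0.59 [352.5, 147.1, 426.1, 219.8] 3339
top tray 0 0.87 [351.6, 149.8, 426.4, 218.3] 3237
top tray 1 0.7 [375.0, 282.0, 451.8, 359.7] 3689
top end_stop 0 0.73 [203.4, 175.9, 217.9, 255.6] 819
scene lane 0 0.75 [228.1, 151.4, 368.3, 320.2] 9502
scene lane 1 0.67 [384.9, 164.5, 408.4, 201.8] 706
scene tray 0 0.66 [140.2, 204.2, 207.4, 274.5] 2557
scene tray 1 0.62 [255.3, 231.4, 313.1, 293.9] 2938
scene rail_left 0 0.59 [269.3, 151.8, 311.1, 229.6] 595
scene end_stop 0 0.82 [305.4, 151.2, 358.7, 170.6] 571
```

```bash
ls pics
```

```text
scene0.png
top0.png
topzoomA.png
topzoomB.png
```

View pics/topzoomA.png

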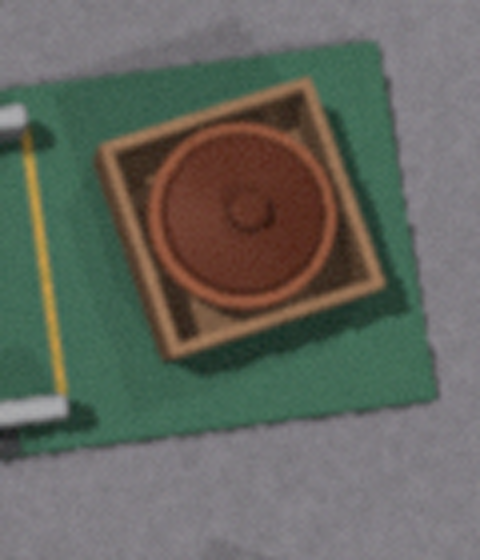

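View pics/topzoomB.png

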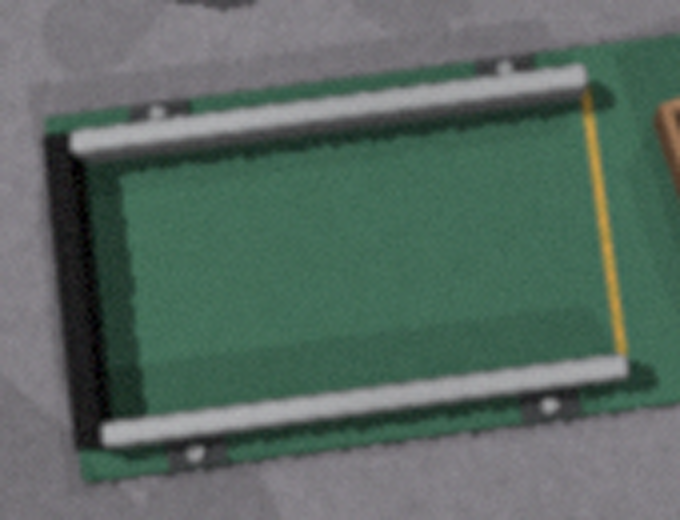

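```bash
cat > fit.py <<'E'
from h import *
from scipy.optimize import minimize,least_squares
def lane_fit(im):
    hsv=cv2.cvtColor(im,cv2.COLOR_RGB2HSV)
    m=((hsv[...,0]>65)&(hsv[...,0]<95)&(hsv[...,1]>70)).astype(np.uint8)
    m=cv2.morphologyEx(m,cv2.MORPH_OPEN,np.ones((3,3),np.uint8))
    n,l,s,_=cv2.connectedComponentsWithStats(m);
    ys,xs=np.nonzero(m); h=cv2.convexHull(np.c_[xs,ys].astype(np.int32))[:,0]
    return m,h
if __name__=="__main__":
    for n in ["top","scene"]:
        im=np.load(f"im_{n}.npy"); m,h=lane_fit(im)
        w=unproj(n,h,0.008)[:,:2].astype(np.float32)
        (c,s,a)=cv2.minAreaRect(w*1000); print(n,len(h),c,s,a)
        print(np.round(cv2.boxPoints((c,s,a)),1).tolist())
    tz=np.array([(104,150),(309,80),(385,285),(175,358)])/4.+[330,130]-0.375
    w=unproj("top",tz,0.053); print(np.round(w*1000,1)); print(np.linalg.norm(np.roll(w,-1,0)-w,axis=1), w.mean(0))
    # rail ends: right rail mouth(top z .042), etc
    rz=np.array([(585,65),(585,88),(627,357),(627,380),(103,425),(103,446),(72,130),(72,153)])/4.+[190,140]-0.375
    print(np.round(unproj("top",rz,0.042)*1000,1))
    yl=np.array([(587,95),(622,355)])/4.+[190,140]-.375
    print(np.round(unproj("top",yl,0.008)*1000,1))
E
python3 fit.py
```

```text
top 17 (563.2249755859375, 29.610183715820312) (187.5814971923828, 467.4390869140625) 8.218001365661621
[[437.0, 247.5], [503.79998779296875, -215.10000610351562], [689.5, -188.3000030517578], [622.5999755859375, 274.29998779296875]]
scene 19 (561.9267578125, 27.35394287109375) (188.77713012695312, 468.6894836425781) 8.154824256896973
[[435.29998779296875, 245.89999389648438], [501.70001220703125, -218.0], [688.5999755859375, -191.1999969482422], [622.0999755859375, 272.70001220703125]]
[[ 622.4  -41.7   53. ]
 [ 658.7 -143.2   53. ]
 [ 557.  -178.9   53. ]
 [ 520.3  -76.1   53. ]]
[0.10782684 0.10777707 0.1091429  0.10780987] [ 0.58956641 -0.10997943  0.053     ]
[[646.8  -3.1  42. ]
 [635.1  -3.1  42. ]
 [501.3 -24.4  42. ]
 [490.  -24.5  42. ]
 [465.6 231.1  42. ]
 [455.4 230.7  42. ]
 [611.2 252.   42. ]
 [599.6 251.6  42. ]]
[[638.1  -5.6   8. ]
 [503.7 -24.2   8. ]]
```

```bash
cat >> h.py <<'E'
O=np.array([.5608,.0435]); TH=np.deg2rad(98.2)
D=np.array([np.cos(TH),np.sin(TH)]); L=np.array([-D[1],D[0]])
def l2w(x,y): return O+(x*D+y*L)/1000
def w2l(p): v=(np.asarray(p)[...,:2]-O)*1000; return np.stack([v@D,v@L],-1)
def go(lx,ly,z,jaw):
    """jaw: angle deg world of tool y; tool z down"""
    o=manip.get_obs(); R0=R.from_rotvec(o["ee_rot"]); a=np.deg2rad(jaw)
    y=np.array([np.cos(a),np.sin(a),0]); zz=np.array([0,0,-1.]); x=np.cross(y,zz)
    R1=R.from_matrix(np.c_[x,y,zz])
    t=np.r_[l2w(lx,ly),z]
    s=R0.inv().apply(t-o["tool_pos"])/0.4; r=(R0.inv()*R1).as_rotvec()/(np.pi/2)
    print("t",round(o["time"],2),"lane",w2l(o["tool_pos"]).round(1),"z",o["tool_pos"][2].round(4),"F",o["force"].round(1),"w",round(o["width"],3),"->",t.round(3))
    print("shift",s.round(4).tolist(),"turn",r.round(4).tolist())
E
python3 -c "
from h import *
print(w2l([.5896,-.11]))
go(30,0,.25,-8); go(-157,-115,.2,-81.8)"
```

```text
[-156.03836474   -6.61201413]
t 0.6 lane [524.4 256.4] z 0.2533 F [-0.3 -0.6  0.5] w 0.086 -> [0.557 0.073 0.25 ]
shift [-1.1988, -0.7081, 0.0083] turn [-0.0, 0.0001, 0.8242]
t 0.6 lane [524.4 256.4] z 0.2533 F [-0.3 -0.6  0.5] w 0.086 -> [ 0.697 -0.095  0.2  ]
shift [-1.6905, -0.952, 0.1333] turn [0.0, 0.0001, 1.6442]
```

servo_tool --series '[[[-0.9,-0.5,0],[0,0,0.8]],[[-0.9,-0.5,0],[0,0,0.8]],[[-0.9,-0.5,0],[0,0,0.8]],[[-0.9,-0.5,0],[0,0,0.8]],[[-0.9,-0.5,0],[0,0,0.8]],[[-0.9,-0.5,0],[0,0,0.8]],[[-0.9,-0.5,0],[0,0,0.8]],[[-0.9,-0.5,0],[0,0,0.8]],[[-0.9,-0.5,0],[0,0,0.8]],[[-0.9,-0.5,0],[0,0,0.8]],[[-0.9,-0.5,0],[0,0,0.8]],[[-0.9,-0.5,0],[0,0,0.8]],[[-0.9,-0.5,0],[0,0,0.8]],[[-0.9,-0.5,0],[0,0,0.8]],[[-0.9,-0.5,0],[0,0,0.8]],[[-0.9,-0.5,0],[0,0,0.8]]]' --claw -0.4

```text
time: 1.93
tool_pos: [0.4804, 0.1983, 0.2534]
ee_rot: [-2.33, -2.108, -0.0]
force: [0.1, -0.5, -0.4]
width: 0.0599
```

```bash
python3 -c "
from h import *
go(-157,-115,.2,-81.8)"
```

```text
t 1.93 lane [164.7  57.5] z 0.2534 F [ 0.1 -0.5 -0.4] w 0.06 -> [ 0.697 -0.095  0.2  ]
shift [-0.6768, 0.6121, 0.1332] turn [-0.0001, -0.0, 0.8453]
```

servo_tool --series '[[[-0.677,0.612,0],[0,0,0.845]],[[-0.677,0.612,0],[0,0,0.845]],[[-0.677,0.612,0],[0,0,0.845]],[[-0.677,0.612,0],[0,0,0.845]],[[-0.677,0.612,0],[0,0,0.845]],[[-0.677,0.612,0],[0,0,0.845]],[[-0.677,0.612,0],[0,0,0.845]],[[-0.677,0.612,0],[0,0,0.845]],[[-0.677,0.612,0.13],[0,0,0.845]],[[-0.677,0.612,0.13],[0,0,0.845]],[[-0.677,0.612,0.13],[0,0,0.845]],[[-0.677,0.612,0.13],[0,0,0.845]],[[-0.677,0.612,0.13],[0,0,0.845]],[[-0.677,0.612,0.13],[0,0,0.845]],[[-0.677,0.612,0.13],[0,0,0.845]]]'

```text
time: 3.18
tool_pos: [0.697, -0.096, 0.2022]
ee_rot: [3.133, 0.227, 0.002]
force: [0.4, -0.6, 0.5]
width: 0.0595
```

```bash
python3 -c "
from h import *
go(-157,-115,.045,-81.8)
im=manip.get_image('top');cv2.imwrite('pics/top1.png',im[...,::-1])
im=manip.get_image('wrist');cv2.imwrite('pics/w1.png',im[...,::-1])
im=manip.get_image('scene');cv2.imwrite('pics/s1.png',im[...,::-1])
print(manip.get_obs()['qpos'])"
```

```text
t 3.18 lane [-157.5 -114.9] z 0.2022 F [ 0.4 -0.6  0.5] w 0.059 -> [ 0.697 -0.095  0.045]
shift [-0.0003, -0.0014, 0.3931] turn [0.0001, -0.0008, 0.0011]
[-0.09325232  1.04667277  0.57979166  0.985971   -0.52623536  1.23635348
 -1.01613744]
```

View pics/top1.png

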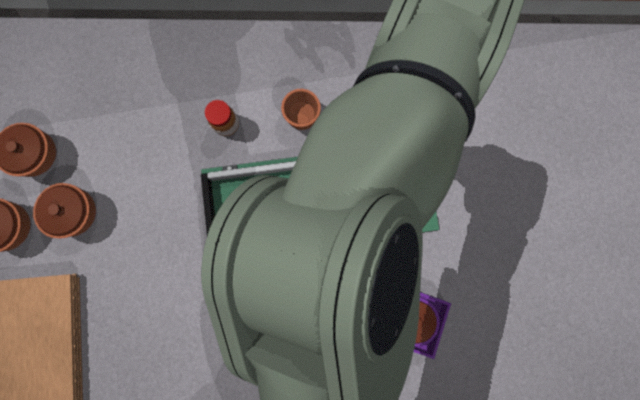

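View pics/w1.png

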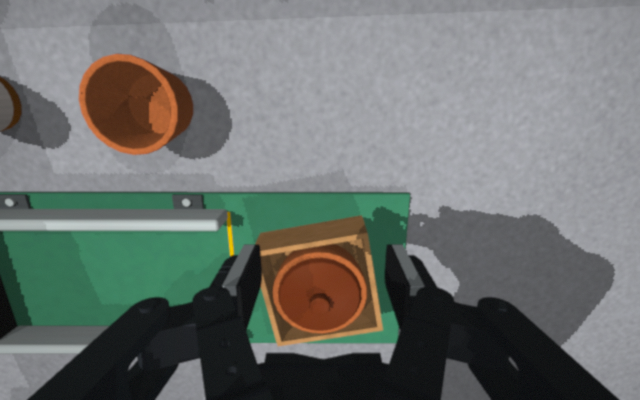

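View pics/s1.png

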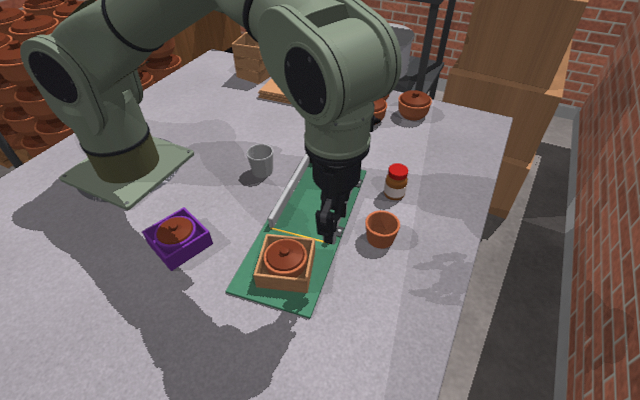

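```bash
cat >> h.py <<'E'
def unproj_w(uv,z,pos=None,rot=None):
    c=manip.calibration("wrist");K=c["camera_matrix"];H=c["hand_eye"]
    if pos is None:
        o=manip.get_obs();pos=o["tool_pos"];rot=o["ee_rot"]
    T=np.eye(4);T[:3,:3]=R.from_rotvec(rot).as_matrix();T[:3,3]=pos;T=T@H
    uv=np.atleast_2d(uv).astype(float)
    d=np.c_[(uv-K[:2,2])/[K[0,0],K[1,1]],np.ones(len(uv))]@T[:3,:3].T
    return T[:3,3]+d*((z-T[2,3])/d[:,2])[:,None]
E
python3 -c "
from h import *
im=cv2.imread('pics/w1.png')
cv2.imwrite('pics/w1z.png',cv2.resize(im[180:360,180:420],None,fx=3,fy=3,interpolation=cv2.INTER_CUBIC))
w=unproj_w([(410,192),(229,213),(231,254)],.008);print(w2l(w))
w=unproj_w([(229,212),(229,230)],.042);print(w2l(w))
"
```

```text
[[-247.66534501  -95.04697037]
 [ -60.16115981  -72.30278041]
 [ -58.09107649  -24.54569263]]
[[-70.85170943 -86.19215907]
 [-69.23012589 -67.97547659]]
```

View pics/w1z.png

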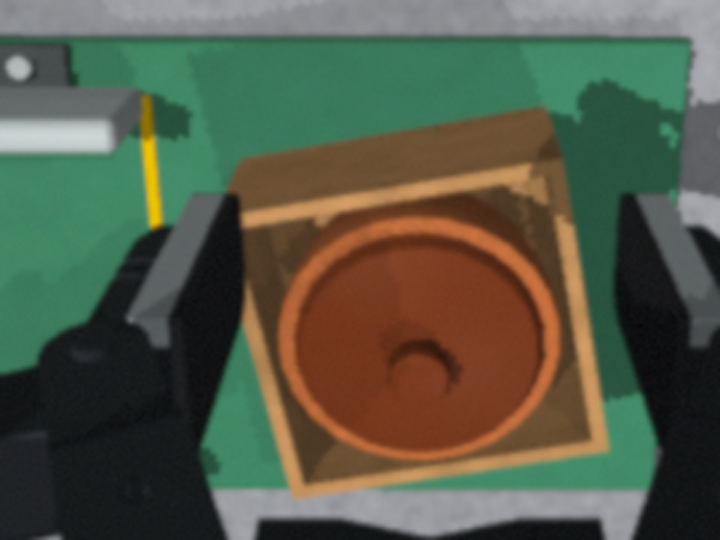

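```bash
python3 -c "
from h import *
w=unproj_w([(260.3,254),(363,233.3),(382.7,330.7),(279,345.7)],.053);l=w2l(w);print(l.round(1),l.mean(0),np.linalg.norm(np.roll(l,-1,0)-l,axis=1))
w=unproj_w([(259,235),(361,216)],.008);print(w2l(w))
"
```

```text
[[ -99.8  -48.4]
 [-195.   -69.4]
 [-219.    38.6]
 [-112.8   57.2]] [-156.65475802   -5.5070376 ] [ 97.48238959 110.61004564 107.8015745  106.40148806]
[[ -90.0023685   -47.13409896]
 [-198.35785405  -68.76160243]]
```

servo_tool --series '[[[0,0,0.1],[0,0,0]],[[0,0,0.2],[0,0,0]],[[0,0,0.3],[0,0,0]],[[0,0,0.35],[0,0,0]],[[0,0,0.38],[0,0,0]],[[0,0,0.393],[0,0,0]],[[0,0,0.393],[0,0,0]],[[-0.03,0,0.393],[0,0,0]],[[-0.06,0,0.393],[0,0,0]],[[-0.06,0,0.393],[0,0,0]]]'

```text
time: 4.17
tool_pos: [0.6726, -0.1008, 0.0464]
ee_rot: [3.133, 0.222, 0.002]
force: [0.3, -0.7, 0.7]
width: 0.0601
```

```bash
python3 -c "
from h import *
go(-157,-66,.045,-81.8)
im=manip.get_image('wrist');cv2.imwrite('pics/w2.png',im[...,::-1])
im=manip.get_image('scene');cv2.imwrite('pics/s2.png',cv2.resize(im[180:330,180:420,::-1],None,fx=3,fy=3,interpolation=cv2.INTER_CUBIC))
"
```

```text
t 4.17 lane [-158.7  -90.1] z 0.0464 F [ 0.3 -0.7  0.7] w 0.06 -> [ 0.649 -0.102  0.045]
shift [-0.0602, -0.0042, 0.0033] turn [0.0006, -0.001, -0.0011]
```

View pics/s2.png

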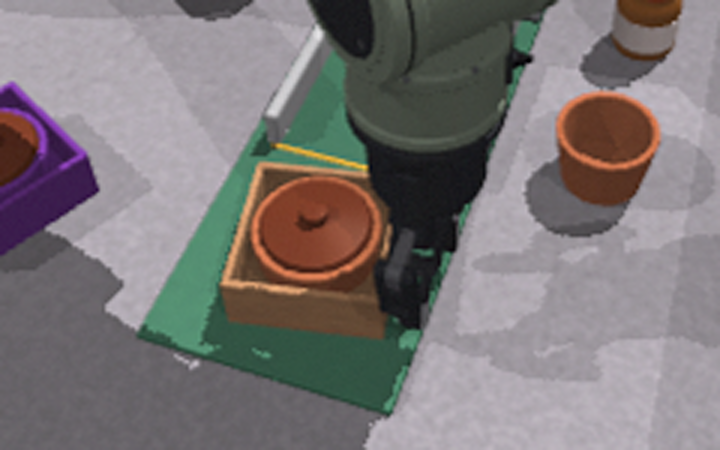

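View pics/w2.png

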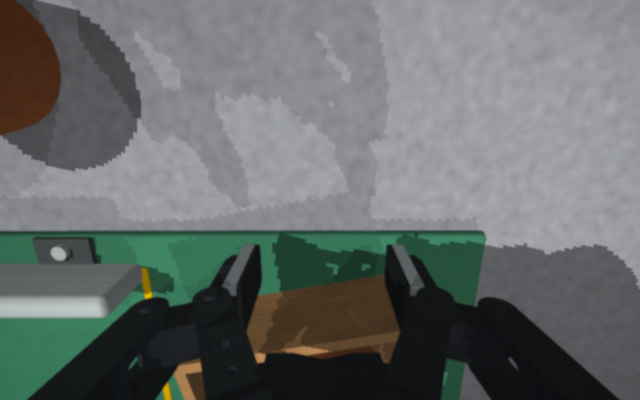

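servo_tool --series '[[[-0.004,0,0],[0,0,0]],[[-0.008,0,0],[0,0,0]],[[-0.012,0,0],[0,0,0]],[[-0.016,0,0],[0,0,0]],[[-0.02,0,0],[0,0,0]],[[-0.024,0,0],[0,0,0]],[[-0.028,0,0],[0,0,0]],[[-0.032,0,0],[0,0,0]],[[-0.036,0,0],[0,0,0]],[[-0.04,0,0],[0,0,0]],[[-0.04,0,0],[0,0,0]]]'

```text
time: 5.18
tool_pos: [0.657, -0.1024, 0.0442]
ee_rot: [3.134, 0.222, -0.0]
force: [-0.3, 0.2, 0.5]
width: 0.0599
```

```bash
python3 -c "
from h import *
go(-157,-66,.045,-81.8)
im=manip.get_image('wrist');cv2.imwrite('pics/w3.png',im[...,::-1])
im=manip.get_image('scene');cv2.imwrite('pics/s3.png',cv2.resize(im[180:330,180:420,::-1],None,fx=3,fy=3,interpolation=cv2.INTER_CUBIC))
"
```

```text
t 5.18 lane [-158.1  -74.4] z 0.0442 F [-0.3  0.2  0.5] w 0.06 -> [ 0.649 -0.102  0.045]
shift [-0.0211, -0.0028, -0.002] turn [0.0001, 0.0001, -0.0009]
```

View pics/s3.png

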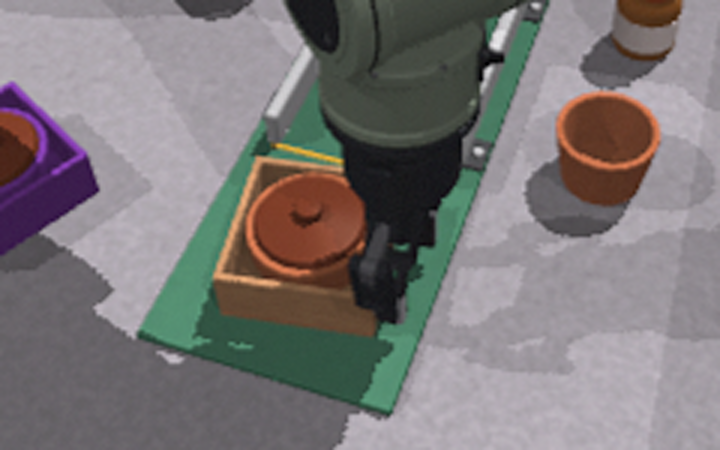

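View pics/w3.png

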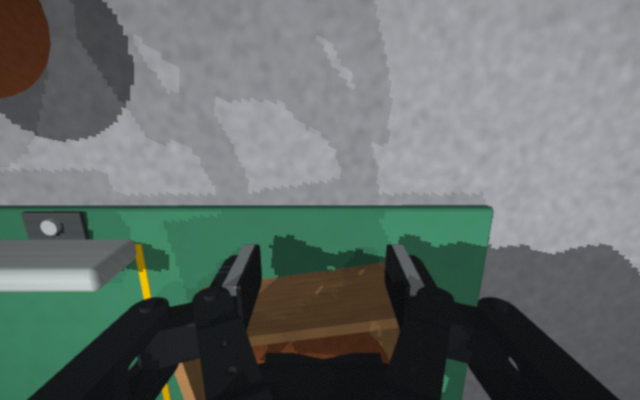

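```bash
python3 -c "
from h import *
w=unproj_w([(265,281),(384,265),(265,281+54)],.008);print(w2l(w))
w=unproj_w([(265,337),(384,320)],.053);print(w2l(w))
im=cv2.imread('pics/w3.png')
cv2.imwrite('pics/w3z.png',cv2.resize(im[230:400,140:500],None,fx=2.2,fy=2.2,interpolation=cv2.INTER_CUBIC))
"
```

```text
[[-125.87020749  -51.22519435]
 [-191.76698839  -61.11244404]
 [-123.78126658  -14.49910723]]
[[-133.66810681  -52.90083214]
 [-183.51523268  -61.35938187]]
```

View pics/w3z.png

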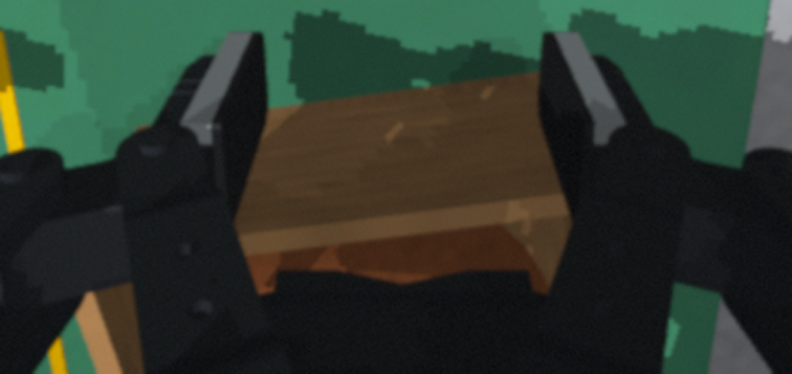

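servo_tool --series '[[[0.02,0,0],[0,0,0]],[[0.06,0,0],[0,0,0]],[[0.1,0,0],[0,0,0]],[[0.1,0,-0.05],[0,0,0]],[[0.1,0,-0.15],[0,0,0]],[[0.1,0,-0.25],[0,0,0]],[[0.1,0,-0.35],[0,0,0]],[[0.1,0,-0.35],[0,0,0]]]'

```text
time: 5.95
tool_pos: [0.6987, -0.0975, 0.192]
ee_rot: [3.131, 0.223, 0.013]
force: [0.4, -0.2, 1.5]
width: 0.0598
```

```bash
python3 -c "
from h import *
go(-258,0,.185,8.2)
im=manip.get_image('wrist');cv2.imwrite('pics/w4.png',im[...,::-1])
"
```

```text
t 5.95 lane [-159.2 -116.4] z 0.192 F [ 0.4 -0.2  1.5] w 0.06 -> [ 0.598 -0.212  0.185]
shift [-0.2909, 0.2472, 0.016] turn [0.0059, -0.0023, -1.0005]
```

View pics/w4.png

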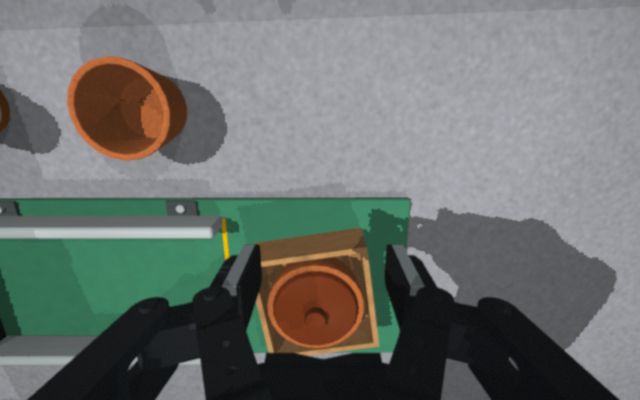

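servo_tool --series '[[[-0.06,0.06,0],[0,0,-0.2]],[[-0.12,0.12,0],[0,0,-0.4]],[[-0.2,0.18,0],[0,0,-0.6]],[[-0.26,0.25,0],[0,0,-0.8]],[[-0.29,0.25,0],[0,0,-1]],[[-0.29,0.25,0],[0,0,-1]],[[-0.29,0.25,0],[0,0,-1]],[[-0.29,0.25,0],[0,0,-1]],[[-0.29,0.25,0],[0,0,-1]],[[-0.29,0.25,0],[0,0,-1]],[[-0.29,0.25,0],[0,0,-1]],[[-0.29,0.25,0],[0,0,-1]],[[-0.29,0.25,0],[0,0,-1]],[[-0.29,0.25,0],[0,0,-1]],[[-0.29,0.25,0],[0,0,-1]],[[-0.29,0.25,0],[0,0,-1]]]'

```text
time: 7.33
tool_pos: [0.596, -0.2119, 0.1838]
ee_rot: [-2.061, -2.37, 0.001]
force: [0.7, -0.0, 0.2]
width: 0.0601
```

```bash
python3 -c "
from h import *
go(-258,0,.045,8.2)
im=manip.get_image('wrist');cv2.imwrite('pics/w5.png',im[...,::-1])
im=manip.get_image('scene');cv2.imwrite('pics/s5.png',im[...,::-1])
im=manip.get_image('top');cv2.imwrite('pics/t5.png',im[...,::-1])
"
```

```text
t 7.33 lane [-257.8    1.6] z 0.1838 F [ 0.7 -0.   0.2] w 0.06 -> [ 0.598 -0.212  0.045]
shift [-0.0006, 0.0043, 0.3469] turn [-0.0005, -0.0002, -0.0026]
```

View pics/w5.png

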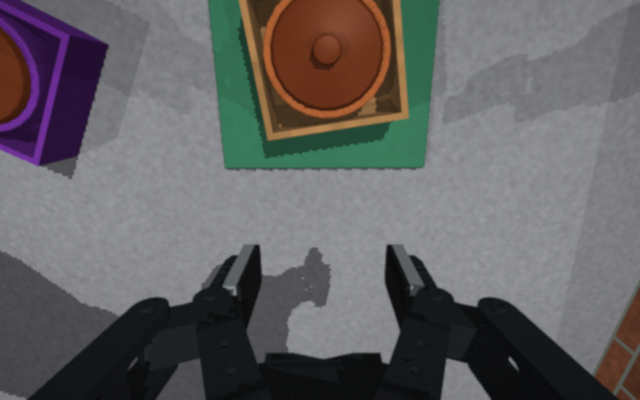

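View pics/t5.png

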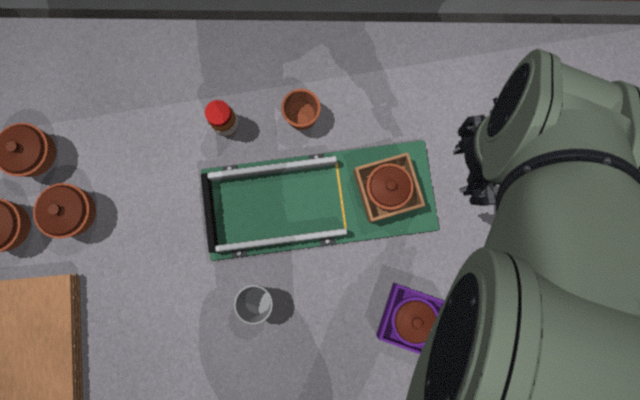

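View pics/s5.png

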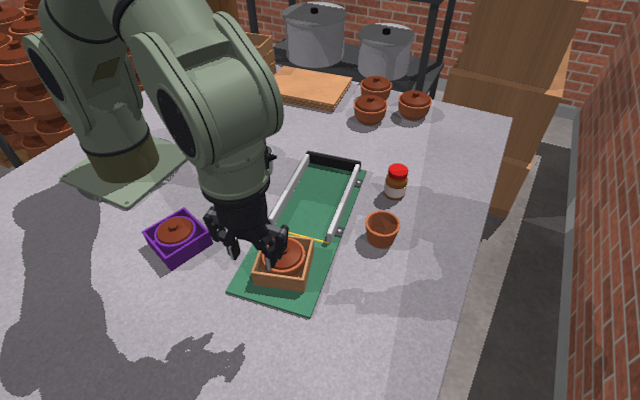

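```bash
python3 -c "
import cv2
im=cv2.imread('pics/t5.png')
cv2.imwrite('pics/t5z.png',cv2.resize(im[135:245,325:445],None,fx=5,fy=5,interpolation=cv2.INTER_CUBIC))
"
```

```text
(no output)
```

View pics/t5z.png

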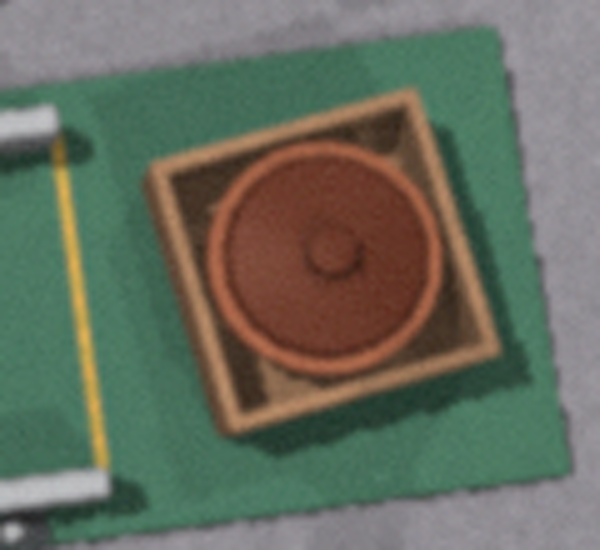

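```bash
cat >> h.py <<'E'
def tray(uv,cam="top"):
    l=w2l(unproj(cam,uv,.053)); e=l[[0,3]].mean(0)-l[[1,2]].mean(0); s=l[[0,1]].mean(0)-l[[3,2]].mean(0)
    print("tray c",l.mean(0).round(1),"yaw",np.arctan2(e[1],e[0]).round(3),np.arctan2(s[0],-s[1]).round(3),"sz",np.linalg.norm(e).round(1),np.linalg.norm(s).round(1)); print(l.round(1).tolist())
E
python3 -c "
from h import *
# order: front-right, rear-right, rear-left, front-left
tray(np.array([(151,165),(417,90),(501,350),(236,430)])/5.+[325,135]-.4)
"
```

```text
tray c [-154.2   -2.5] yaw 0.152 0.158 sz 109.2 108.4
[[-91.3, -48.1], [-200.0, -64.0], [-216.3, 42.5], [-109.2, 59.6]]
```

servo_tool --series '[[[0,-0.02,0.1],[0,0,0]],[[0,-0.02,0.2],[0,0,0]],[[0,-0.02,0.28],[0,0,0]],[[0,-0.02,0.33],[0,0,0]],[[0,-0.02,0.345],[0,0,0]],[[0,-0.02,0.345],[0,0,0]],[[0.02,-0.02,0.345],[0,0,0]],[[0.04,-0.02,0.345],[0,0,0]],[[0.05,-0.02,0.345],[0,0,0]],[[0.05,-0.02,0.345],[0,0,0]]]'

```text
time: 8.32
tool_pos: [0.586, -0.1917, 0.0472]
ee_rot: [2.056, 2.374, 0.002]
force: [0.5, -0.4, 0.7]
width: 0.0598
```

```bash
python3 -c "
from h import *
go(-205,10,.045,8.2)
im=manip.get_image('wrist');cv2.imwrite('pics/w6.png',im[...,::-1])
"
```

```text
t 8.32 lane [-236.4    8.7] z 0.0472 F [ 0.5 -0.4  0.7] w 0.06 -> [ 0.58  -0.161  0.045]
shift [0.0786, -0.0033, 0.0056] turn [0.0009, -0.0001, 0.0002]
```

View pics/w6.png

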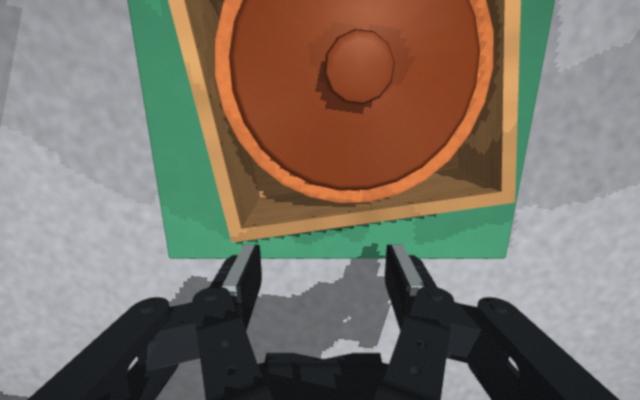

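servo_tool --series '[[[0.004,0,0],[0,0,0]],[[0.008,0,0],[0,0,0]],[[0.012,0,0],[0,0,0]],[[0.016,0,0],[0,0,0]],[[0.02,0,0],[0,0,0]],[[0.024,0,0],[0,0,0]],[[0.028,0,0],[0,0,0]],[[0.032,0,0],[0,0,0]],[[0.036,0,0],[0,0,0]],[[0.04,0,0],[0,0,0]],[[0.044,0,0],[0,0,0]],[[0.048,0,0],[0,0,0]],[[0.052,0,0],[0,0,0]],[[0.056,0,0],[0,0,0]],[[0.06,0,0],[0,0,0]],[[0.06,0,0],[0,0,0]]]'

```text
time: 9.7
tool_pos: [0.582, -0.1692, 0.0461]
ee_rot: [-2.058, -2.373, -0.0]
force: [-0.3, 0.4, -0.2]
width: 0.0598
```

```bash
python3 -c "
from h import *
go(-205,10,.045,8.2)
im=manip.get_image('wrist');cv2.imwrite('pics/w7.png',im[...,::-1])
im=manip.get_image('top');cv2.imwrite('pics/t7z.png',cv2.resize(im[135:245,325:445,::-1],None,fx=5,fy=5,interpolation=cv2.INTER_CUBIC))
"
```

```text
t 9.7 lane [-213.5    9.4] z 0.0461 F [-0.3  0.4 -0.2] w 0.06 -> [ 0.58  -0.161  0.045]
shift [0.0213, -0.0016, 0.0028] turn [-0.0001, -0.0001, -0.0006]
```

View pics/w7.png

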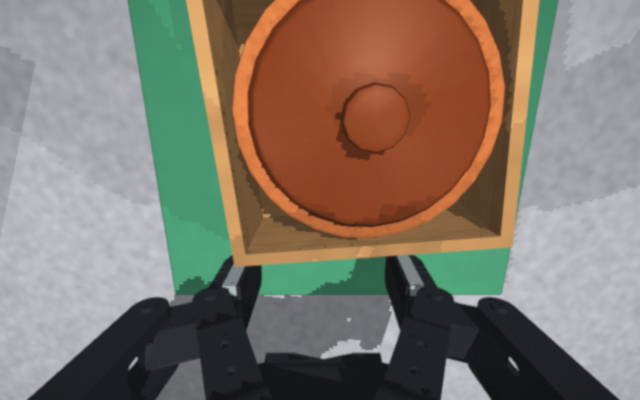

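View pics/t7z.png

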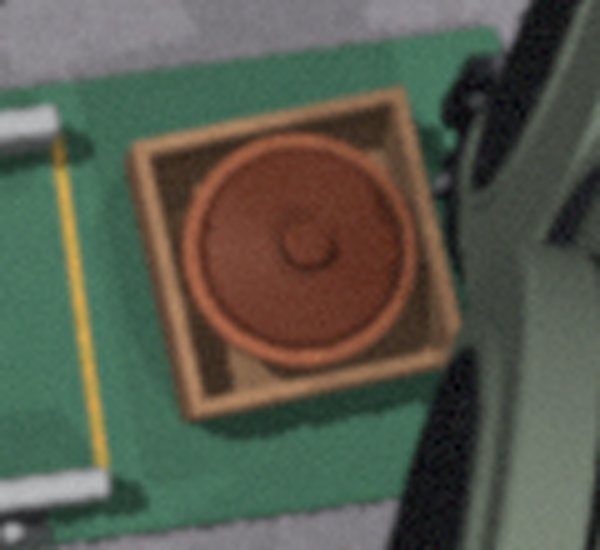

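```bash
python3 -c "
from h import *
tray(np.array([(135,146),(405,90),(466,343),(196,413)])/5.+[325,135]-.4)
l=w2l(unproj_w([(238,266),(513,246)],.053));print(l)
"
```

```text
tray c [-144.9   -8. ] yaw 0.097 0.078 sz 109.3 105.3
[[-86.1, -56.5], [-195.3, -64.6], [-203.2, 37.9], [-94.7, 51.0]]
[[-202.23199106   43.430557  ]
 [-193.60713235  -64.46803331]]
```

servo_tool --series '[[[-0.03,0,0],[0,0,0]],[[-0.08,0,0],[0,0,0]],[[-0.08,0,-0.1],[0,0,0]],[[-0.08,0,-0.2],[0,0,0]],[[-0.08,0,-0.3],[0,0,0]],[[-0.08,0,-0.35],[0,0,0]],[[-0.08,0,-0.35],[0,0,0]]]'

```text
time: 10.38
tool_pos: [0.588, -0.2027, 0.191]
ee_rot: [2.055, 2.368, 0.004]
force: [0.4, 0.1, 0.7]
width: 0.06
```

```bash
python3 -c "
from h import *
go(-150,-105,.185,-81.8)
im=manip.get_image('top');cv2.imwrite('pics/t8z.png',cv2.resize(im[135:245,325:445,::-1],None,fx=5,fy=5,interpolation=cv2.INTER_CUBIC))
"
```

```text
t 10.38 lane [-247.6    8.1] z 0.191 F [0.4 0.1 0.7] w 0.06 -> [ 0.686 -0.09   0.185]
shift [0.2445, 0.2823, 0.016] turn [0.0047, -0.0015, 0.9988]
```

View pics/t8z.png

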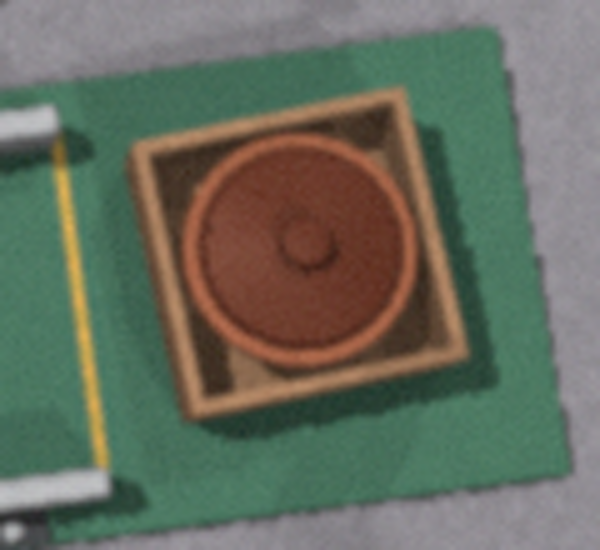

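```bash
python3 -c "
from h import *
tray(np.array([(135,146),(406,88),(470,354),(196,415)])/5.+[325,135]-.4)
"
```

```text
tray c [-145.2   -6.9] yaw 0.083 0.077 sz 110.0 108.3
[[-86.1, -56.5], [-195.8, -65.4], [-204.1, 42.4], [-94.6, 51.8]]
```

servo_tool --series '[[[0,0.1,0],[0,0,0.1]],[[0.04,0.18,0],[0,0,0.2]],[[0.12,0.24,0],[0,0,0.4]],[[0.2,0.28,0],[0,0,0.6]],[[0.24,0.28,0],[0,0,0.8]],[[0.245,0.28,0],[0,0,1]],[[0.245,0.28,0],[0,0,1]],[[0.245,0.28,0],[0,0,1]],[[0.245,0.28,0],[0,0,1]],[[0.245,0.28,0],[0,0,1]],[[0.245,0.28,0],[0,0,1]],[[0.245,0.28,0],[0,0,1]],[[0.245,0.28,0],[0,0,1]],[[0.245,0.28,0],[0,0,1]],[[0.245,0.28,0],[0,0,1]],[[0.245,0.28,0],[0,0,1]]]'

```text
time: 11.77
tool_pos: [0.6834, -0.0887, 0.1856]
ee_rot: [-3.133, -0.227, 0.001]
force: [0.4, 0.4, 0.0]
width: 0.0598
```

```bash
python3 -c "
from h import *
go(-150,-105,.045,-81.8)
"
```

```text
t 11.77 lane [-148.3 -102.5] z 0.1856 F [0.4 0.4 0. ] w 0.06 -> [ 0.686 -0.09   0.045]
shift [0.0064, 0.0042, 0.3515] turn [-0.0, 0.0004, 0.001]
```

servo_tool --series '[[[0.005,0.004,0.1],[0,0,0]],[[0.005,0.004,0.2],[0,0,0]],[[0.005,0.004,0.28],[0,0,0]],[[0.005,0.004,0.33],[0,0,0]],[[0.005,0.004,0.35],[0,0,0]],[[0.005,0.004,0.35],[0,0,0]],[[-0.02,0.004,0.35],[0,0,0]],[[-0.04,0.004,0.35],[0,0,0]],[[-0.045,0.004,0.35],[0,0,0]],[[-0.05,0.004,0.35],[0,0,0]],[[-0.055,0.004,0.35],[0,0,0]],[[-0.06,0.004,0.35],[0,0,0]],[[-0.064,0.004,0.35],[0,0,0]],[[-0.068,0.004,0.35],[0,0,0]],[[-0.072,0.004,0.35],[0,0,0]],[[-0.076,0.004,0.35],[0,0,0]],[[-0.08,0.004,0.35],[0,0,0]],[[-0.083,0.004,0.35],[0,0,0]],[[-0.083,0.004,0.35],[0,0,0]]]'

```text
time: 13.35
tool_pos: [0.6508, -0.0948, 0.0462]
ee_rot: [3.134, 0.222, -0.0]
force: [0.7, 0.1, 0.1]
width: 0.0592
```

```bash
python3 -c "
from h import *
go(-150,-67,.045,-81.8)
im=manip.get_image('wrist');cv2.imwrite('pics/w9.png',im[...,::-1])
"
```

```text
t 13.35 lane [-149.7  -69.3] z 0.0462 F [0.7 0.1 0.1] w 0.059 -> [ 0.649 -0.095  0.045]
shift [-0.0058, 0.0006, 0.003] turn [0.0001, 0.0, -0.0009]
```

View pics/w9.png

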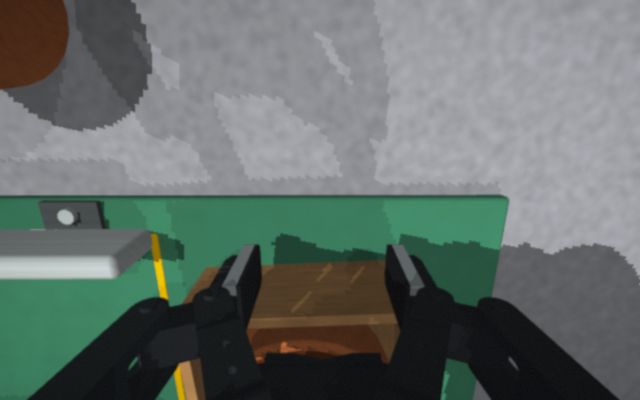

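```bash
python3 -c "
from h import *
print(w2l(unproj_w([(265,267.5),(384,262)],.008)))
print(w2l(unproj_w([(255,325),(390,318)],.053)))
im=cv2.imread('pics/w9.png')
cv2.imwrite('pics/w9z.png',cv2.resize(im[230:400,140:500],None,fx=2.2,fy=2.2,interpolation=cv2.INTER_CUBIC))
"
```

```text
[[-117.62482891  -53.40472327]
 [-183.78233061  -56.66080406]]
[[-121.00530226  -52.18060376]
 [-178.12717112  -55.55539272]]
```

View pics/w9z.png

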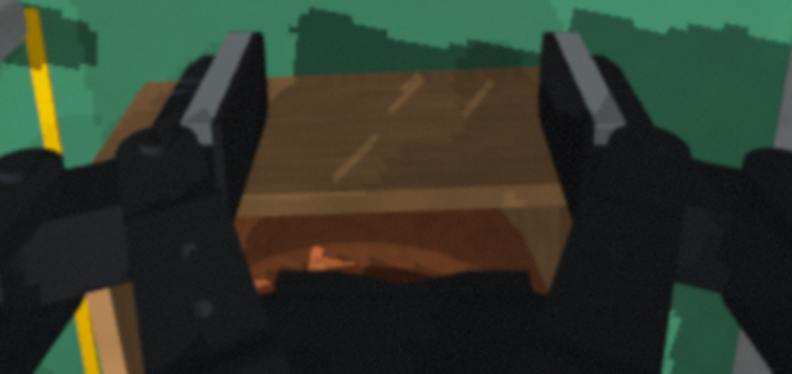

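servo_tool --series '[[[0.03,0,0],[0,0,0]],[[0.08,0,0],[0,0,0]],[[0.08,0,-0.1],[0,0,0]],[[0.08,0,-0.2],[0,0,0]],[[0.08,0,-0.3],[0,0,0]],[[0.08,0,-0.35],[0,0,0]],[[0.08,0,-0.35],[0,0,0]]]'

```text
time: 13.98
tool_pos: [0.6837, -0.0906, 0.1911]
ee_rot: [3.132, 0.223, 0.008]
force: [0.0, -0.6, 0.4]
width: 0.0597
```

```bash
python3 -c "
from h import *
go(-245,0,.185,8.2)
"
```

```text
t 13.98 lane [-150.3 -102.5] z 0.1911 F [ 0.  -0.6  0.4] w 0.06 -> [ 0.596 -0.199  0.185]
shift [-0.2561, 0.2371, 0.0142] turn [0.0036, -0.0017, -1.0007]
```

servo_tool --series '[[[-0.06,0.06,0],[0,0,-0.2]],[[-0.12,0.12,0],[0,0,-0.4]],[[-0.2,0.18,0],[0,0,-0.6]],[[-0.25,0.23,0],[0,0,-0.8]],[[-0.256,0.236,0],[0,0,-1]],[[-0.256,0.236,0],[0,0,-1]],[[-0.256,0.236,0],[0,0,-1]],[[-0.256,0.236,0],[0,0,-1]],[[-0.256,0.236,0],[0,0,-1]],[[-0.256,0.236,0],[0,0,-1]],[[-0.256,0.236,0],[0,0,-1]],[[-0.256,0.236,0],[0,0,-1]],[[-0.256,0.236,0],[0,0,-1]],[[-0.256,0.236,0],[0,0,-1]],[[-0.256,0.236,0],[0,0,-1]],[[-0.256,0.236,0],[0,0,-1]]]'

```text
time: 15.32
tool_pos: [0.5944, -0.198, 0.1859]
ee_rot: [-2.062, -2.37, 0.001]
force: [-0.8, 0.8, -0.4]
width: 0.0599
```

```bash
python3 -c "
from h import *
go(-245,0,.045,8.2)
im=manip.get_image('top');cv2.imwrite('pics/t10z.png',cv2.resize(im[135:245,325:445,::-1],None,fx=5,fy=5,interpolation=cv2.INTER_CUBIC))
"
```

```text
t 15.32 lane [-243.8    1.2] z 0.1859 F [-0.8  0.8 -0.4] w 0.06 -> [ 0.596 -0.199  0.045]
shift [-0.003, 0.0032, 0.3522] turn [-0.0004, -0.0001, -0.0027]
```

View pics/t10z.png

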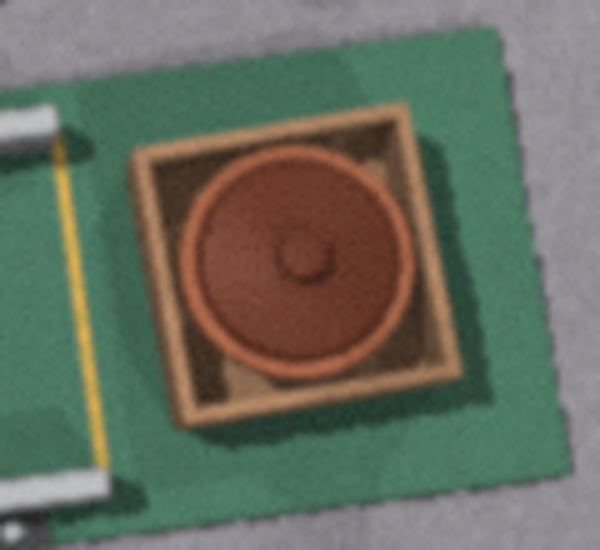

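```bash
python3 -c "
from h import *
tray(np.array([(136,153),(407,104),(463,372),(187,424)])/5.+[325,135]-.4)
"
```

```text
tray c [-143.1   -2.2] yaw 0.051 0.044 sz 109.5 108.3
[[-86.1, -53.6], [-195.2, -58.9], [-200.3, 49.0], [-90.6, 54.8]]
```

servo_tool --series '[[[0,0.003,0.1],[0,0,0]],[[0,0.003,0.2],[0,0,0]],[[0,0.003,0.28],[0,0,0]],[[0,0.003,0.33],[0,0,0]],[[0,0.003,0.35],[0,0,0]],[[0,0.003,0.35],[0,0,0]],[[0.03,0.003,0.35],[0,0,0]],[[0.05,0.003,0.35],[0,0,0]],[[0.06,0.003,0.35],[0,0,0]],[[0.066,0.003,0.35],[0,0,0]],[[0.072,0.003,0.35],[0,0,0]],[[0.078,0.003,0.35],[0,0,0]],[[0.084,0.003,0.35],[0,0,0]],[[0.09,0.003,0.35],[0,0,0]],[[0.096,0.003,0.35],[0,0,0]],[[0.102,0.003,0.35],[0,0,0]],[[0.108,0.003,0.35],[0,0,0]],[[0.114,0.003,0.35],[0,0,0]],[[0.12,0.003,0.35],[0,0,0]],[[0.12,0.003,0.35],[0,0,0]]]'

```text
time: 17.03
tool_pos: [0.589, -0.1499, 0.0461]
ee_rot: [2.058, 2.373, 0.0]
force: [0.4, -0.1, -0.1]
width: 0.0595
```

```bash
python3 -c "
from h import *
go(-100,0,.045,8.2)
im=manip.get_image('wrist');cv2.imwrite('pics/w11.png',im[...,::-1])
im=manip.get_image('top');cv2.imwrite('pics/t11z.png',cv2.resize(im[135:245,325:445,::-1],None,fx=5,fy=5,interpolation=cv2.INTER_CUBIC))
"
```

```text
t 17.03 lane [-195.5   -0.3] z 0.0461 F [ 0.4 -0.1 -0.1] w 0.06 -> [ 0.575 -0.055  0.045]
shift [0.2387, -0.0011, 0.0029] turn [0.0001, -0.0001, -0.0007]
```

View pics/t11z.png

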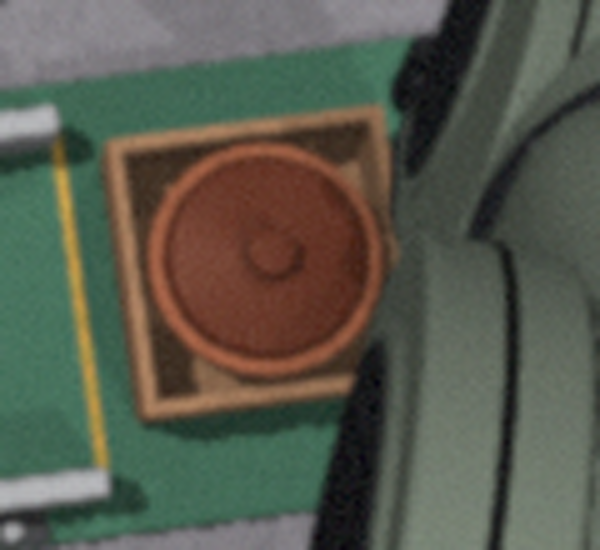

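View pics/w11.png

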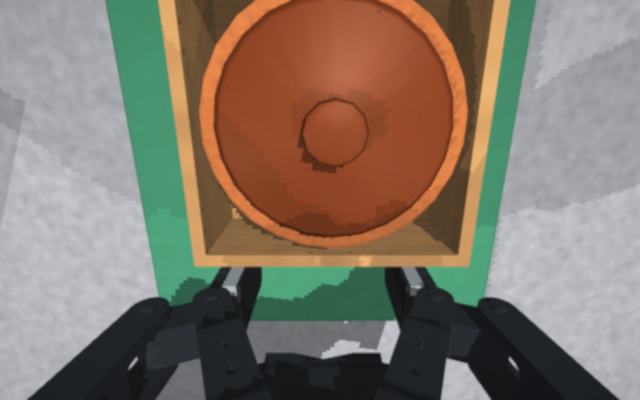

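```bash
python3 -c "
from h import *
l=w2l(unproj_w([(195,268),(469,266.5)],.053));print(l,l.mean(0))
l=w2l(unproj_w([(161,320),(489,319)],.008));print(l)
l=w2l(unproj('top',np.array([(106,143),(380,107),(145,417)])/5.+[325,135]-.4,.053));print(l)
"
```

```text
[[-184.9891561    51.16397072]
 [-184.44495245  -57.94251527]] [-184.71705427   -3.38927227]
[[-246.06171225   95.89740773]
 [-245.53832091  -97.52058082]]
[[ -74.97550877  -59.15763646]
 [-184.43185242  -59.16344336]
 [ -74.84660582   49.93780459]]
```

servo_tool --series '[[[0.006,0,0],[0,0,0]],[[0.012,-0.0005,0],[0,0,0]],[[0.019,-0.001,0],[0,0,0]],[[0.026,-0.0015,0],[0,0,0]],[[0.033,-0.002,0],[0,0,0]],[[0.04,-0.0025,0],[0,0,0]],[[0.047,-0.003,0],[0,0,0]],[[0.054,-0.0035,0],[0,0,0]],[[0.061,-0.004,0],[0,0,0]],[[0.068,-0.0045,0],[0,0,0]],[[0.075,-0.005,0],[0,0,0]],[[0.082,-0.0055,0],[0,0,0]],[[0.089,-0.006,0],[0,0,0]],[[0.096,-0.0065,0],[0,0,0]],[[0.103,-0.007,0],[0,0,0]],[[0.11,-0.0075,0],[0,0,0]],[[0.115,-0.008,0],[0,0,0]],[[0.12,-0.008,0],[0,0,0]],[[0.12,-0.008,0],[0,0,0]]]'

```text
time: 18.72
tool_pos: [0.5789, -0.1028, 0.0461]
ee_rot: [-2.058, -2.373, -0.0]
force: [-0.4, 0.7, -0.3]
width: 0.0601
```

```bash
python3 -c "
from h import *
go(79,2,.045,8.2)
im=manip.get_image('wrist');cv2.imwrite('pics/w12.png',im[...,::-1])
im=manip.get_image('top');cv2.imwrite('pics/t12z.png',cv2.resize(im[135:265,195:355,::-1],None,fx=5,fy=4.6,interpolation=cv2.INTER_CUBIC))
im=manip.get_image('scene');cv2.imwrite('pics/s12z.png',cv2.resize(im[130:330,180:420,::-1],None,fx=3,fy=3,interpolation=cv2.INTER_CUBIC))
"
```

```text
t 18.72 lane [-147.4    2.9] z 0.0461 F [-0.4  0.7 -0.3] w 0.06 -> [0.548 0.121 0.045]
shift [0.5661, 0.0018, 0.003] turn [-0.0001, -0.0002, -0.0005]
```

View pics/t12z.png

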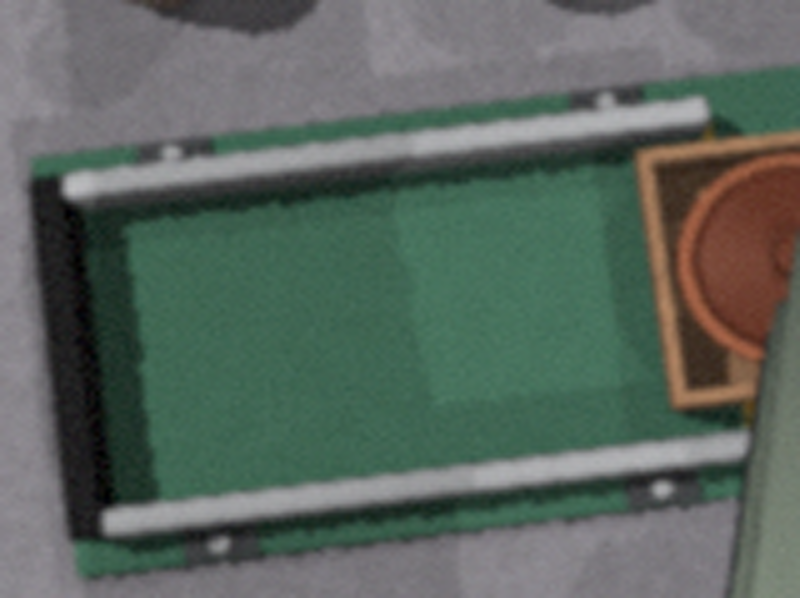

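View pics/w12.png

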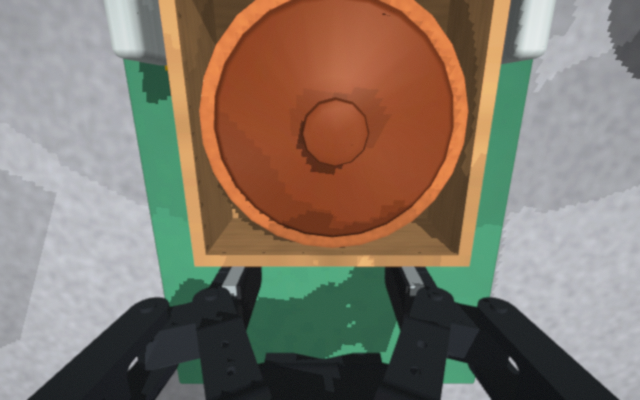

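View pics/s12z.png

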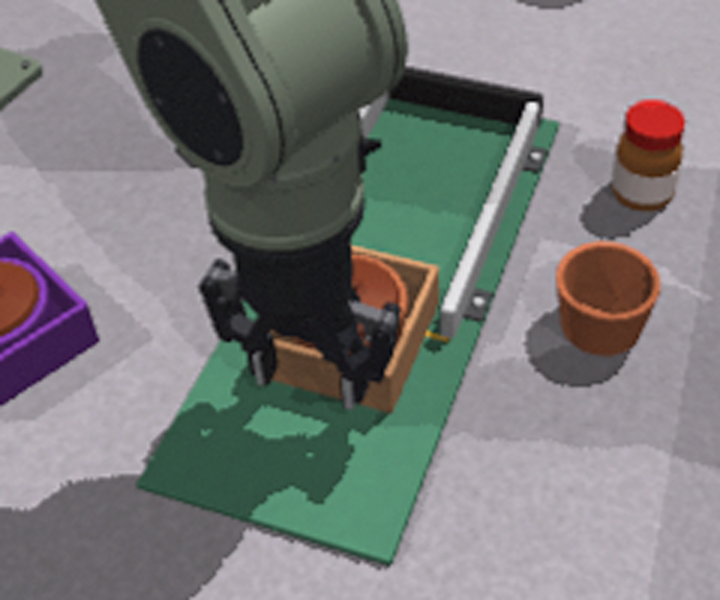

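```bash
python3 -c "
from h import *
s=np.array([5,4.6]);f=lambda a:np.array(a)/s+[195,135]-.4
print(w2l(unproj('top',f([(638,154),(676,408)]),.053)))
print('rails',w2l(unproj('top',f([(706,99),(706,122),(748,434),(748,458),(64,178),(64,201),(104,508),(104,535)]),.042)).round(1).tolist())
l=w2l(unproj_w([(195,268),(469,266.5)],.053));print(l,l.mean(0))
"
```

```text
[[-27.52845428 -55.63487816]
 [-27.60345895  53.99243432]]
rails [[-58.2, -78.0], [-56.8, -68.0], [-54.5, 68.2], [-53.1, 78.3], [199.9, -77.3], [200.9, -67.3], [199.1, 65.9], [200.2, 77.2]]
[[-137.34904019   54.38917728]
 [-136.82741743  -54.84783023]] [-137.08822881   -0.22932648]
```

servo_tool --series '[[[0.006,0,0],[0,0,0]],[[0.014,0,0],[0,0,0]],[[0.022,0,0],[0,0,0]],[[0.03,0,0],[0,0,0]],[[0.038,0,0],[0,0,0]],[[0.046,0,0],[0,0,0]],[[0.054,0,0],[0,0,0]],[[0.062,0,0],[0,0,0]],[[0.07,0,0],[0,0,0]],[[0.078,0,0],[0,0,0]],[[0.086,0,0],[0,0,0]],[[0.094,0,0],[0,0,0]],[[0.102,0,0],[0,0,0]],[[0.11,0,0],[0,0,0]],[[0.118,0,0],[0,0,0]],[[0.126,0,0],[0,0,0]],[[0.134,0,0],[0,0,0]],[[0.142,0,0],[0,0,0]],[[0.15,0,0],[0,0,0]],[[0.155,0,0],[0,0,0]]]'

```text
time: 20.53
tool_pos: [0.5702, -0.0416, 0.0461]
ee_rot: [2.058, 2.373, -0.0]
force: [0.1, -4.7, 2.0]
width: 0.0595
```

```bash
python3 -c "
from h import *
go(79,2,.045,8.2)
im=manip.get_image('wrist');cv2.imwrite('pics/w13.png',im[...,::-1])
im=manip.get_image('top');cv2.imwrite('pics/t13z.png',cv2.resize(im[135:265,195:355,::-1],None,fx=5,fy=4.6,interpolation=cv2.INTER_CUBIC))
"
```

```text
t 20.53 lane [-85.5   2.8] z 0.0461 F [ 0.1 -4.7  2. ] w 0.06 -> [0.548 0.121 0.045]
shift [0.4113, 0.0016, 0.0028] turn [0.0, 0.0, -0.0007]
```

View pics/t13z.png

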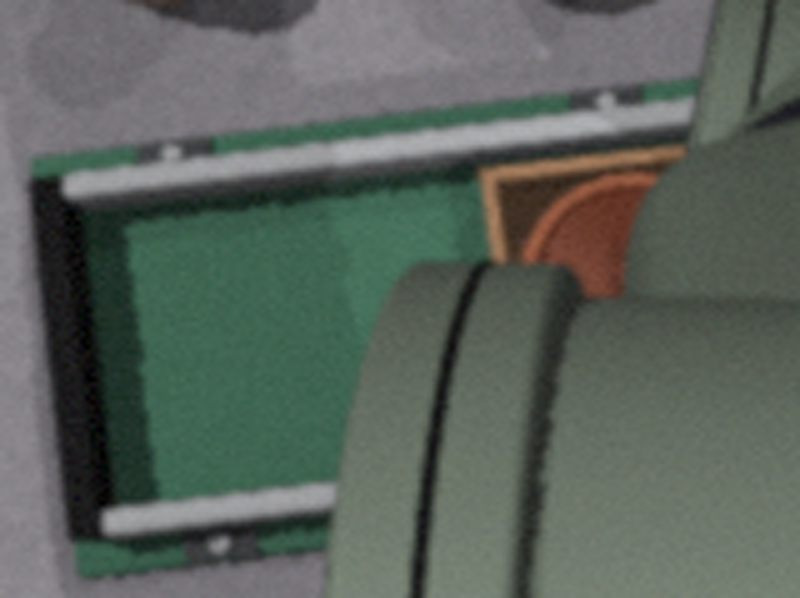

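View pics/w13.png

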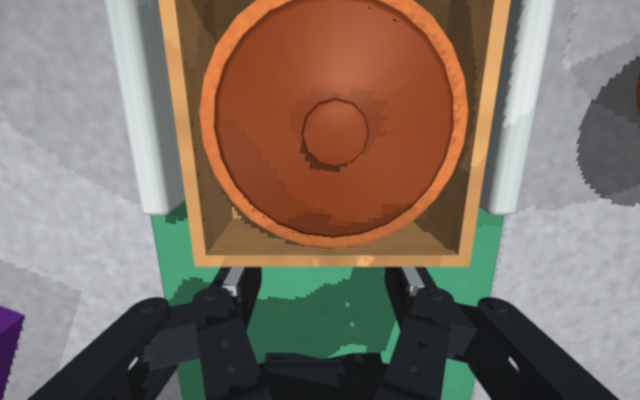

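servo_tool --series '[[[0.006,0,0],[0,0,0]],[[0.014,0,0],[0,0,0]],[[0.022,0,0],[0,0,0]],[[0.03,0,0],[0,0,0]],[[0.038,0,0],[0,0,0]],[[0.046,0,0],[0,0,0]],[[0.054,0,0],[0,0,0]],[[0.062,0,0],[0,0,0]],[[0.07,0,0],[0,0,0]],[[0.078,0,0],[0,0,0]],[[0.086,0,0],[0,0,0]],[[0.094,0,0],[0,0,0]],[[0.102,0,0],[0,0,0]],[[0.11,0,0],[0,0,0]],[[0.118,0,0],[0,0,0]],[[0.126,0,0],[0,0,0]],[[0.134,0,0],[0,0,0]],[[0.142,0,0],[0,0,0]],[[0.15,0,0],[0,0,0]],[[0.155,0,0],[0,0,0]]]'

```text
time: 22.3
tool_pos: [0.5614, 0.0199, 0.0461]
ee_rot: [-2.058, -2.373, 0.0]
force: [0.4, -2.4, -0.8]
width: 0.0598
```

```bash
python3 -c "
from h import *
go(79,2,.045,8.2)
im=manip.get_image('wrist');cv2.imwrite('pics/w14.png',im[...,::-1])
l=w2l(unproj_w([(195,268),(469,266.5)],.053));print(l,l.mean(0))
im=manip.get_image('scene');cv2.imwrite('pics/s14z.png',cv2.resize(im[130:330,180:420,::-1],None,fx=3,fy=3,interpolation=cv2.INTER_CUBIC))
"
```

```text
t 22.3 lane [-23.4   2.8] z 0.0461 F [ 0.4 -2.4 -0.8] w 0.06 -> [0.548 0.121 0.045]
shift [0.2561, 0.0017, 0.0027] turn [-0.0001, -0.0001, -0.0006]
[[-12.67133265  54.24854122]
 [-12.09559353 -54.90865359]] [-12.38346309  -0.33005618]
```

View pics/w14.png

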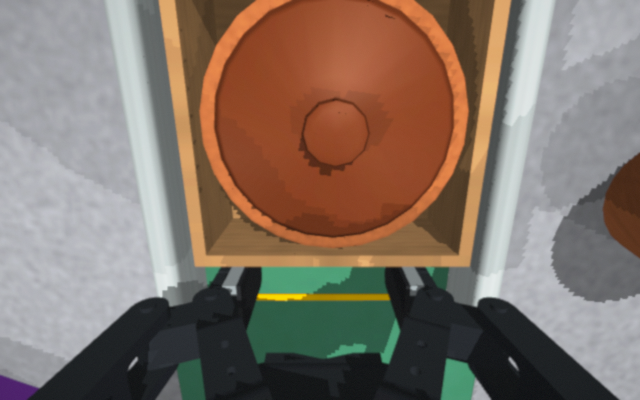

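View pics/s14z.png

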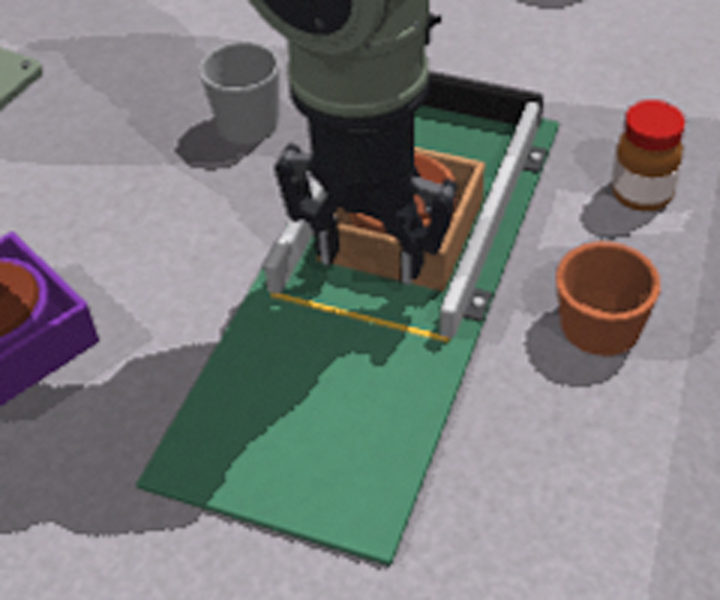

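servo_tool --series '[[[0.006,0,0],[0,0,0]],[[0.014,0,0],[0,0,0]],[[0.022,0,0],[0,0,0]],[[0.03,0,0],[0,0,0]],[[0.038,0,0],[0,0,0]],[[0.046,0,0],[0,0,0]],[[0.054,0,0],[0,0,0]],[[0.062,0,0],[0,0,0]],[[0.07,0,0],[0,0,0]],[[0.078,0,0],[0,0,0]],[[0.086,0,0],[0,0,0]],[[0.094,0,0],[0,0,0]],[[0.102,0,0],[0,0,0]],[[0.11,0,0],[0,0,0]],[[0.118,0,0],[0,0,0]],[[0.126,0,0],[0,0,0]],[[0.134,0,0],[0,0,0]],[[0.142,0,0],[0,0,0]],[[0.15,0,0],[0,0,0]],[[0.155,0,0],[0,0,0]]]'

```text
time: 24.07
tool_pos: [0.5527, 0.0812, 0.0461]
ee_rot: [2.058, 2.373, 0.0]
force: [0.5, -5.7, 2.9]
width: 0.06
```

```bash
python3 -c "
from h import *
go(79,2,.045,8.2)
im=manip.get_image('wrist');cv2.imwrite('pics/w15.png',im[...,::-1])
im=manip.get_image('scene');cv2.imwrite('pics/s15z.png',cv2.resize(im[100:300,220:460,::-1],None,fx=3,fy=3,interpolation=cv2.INTER_CUBIC))
"
```

```text
t 24.07 lane [38.5  2.7] z 0.0461 F [ 0.5 -5.7  2.9] w 0.06 -> [0.548 0.121 0.045]
shift [0.1014, 0.0016, 0.0029] turn [0.0, 0.0, -0.0008]
```

View pics/w15.png

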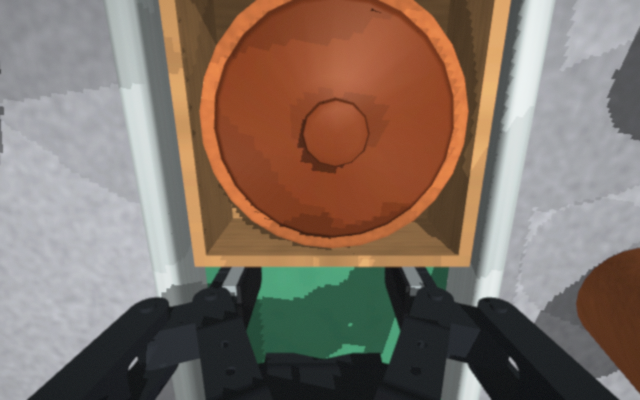

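View pics/s15z.png

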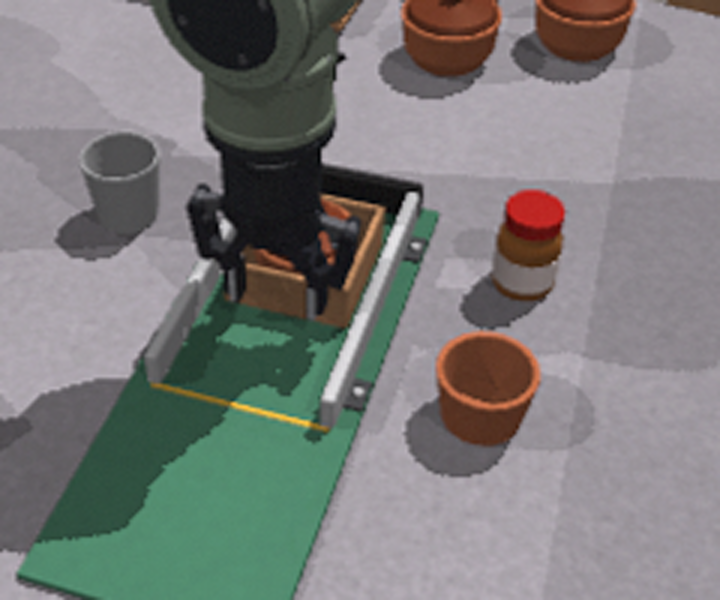

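servo_tool --series '[[[0.006,0,0],[0,0,0]],[[0.013,0,0],[0,0,0]],[[0.02,0,0],[0,0,0]],[[0.027,0,0],[0,0,0]],[[0.034,0,0],[0,0,0]],[[0.041,0,0],[0,0,0]],[[0.048,0,0],[0,0,0]],[[0.055,0,0],[0,0,0]],[[0.062,0,0],[0,0,0]],[[0.069,0,0],[0,0,0]],[[0.075,0,0],[0,0,0]],[[0.08,0,0],[0,0,0]],[[0.084,0,0],[0,0,0]],[[0.087,0,0],[0,0,0]],[[0.09,0,0],[0,0,0]],[[0.093,0,0],[0,0,0]],[[0.095,0,0],[0,0,0]]]'

```text
time: 25.58
tool_pos: [0.5473, 0.1185, 0.0461]
ee_rot: [-2.058, -2.373, 0.0]
force: [0.3, -3.1, -0.2]
width: 0.0597
```

servo_tool --series '[[[0.0015,0,0],[0,0,0]],[[0.003,0,0],[0,0,0]],[[0.004,0,0],[0,0,0]]]'

```text
time: 25.83
tool_pos: [0.5471, 0.12, 0.0461]
ee_rot: [-2.058, -2.373, 0.0]
force: [1.0, -3.1, -2.2]
width: 0.0599
```

servo_tool --series '[[[0.001,0,0],[0,0,0]],[[0.002,0,0],[0,0,0]],[[0.003,0,0],[0,0,0]]]'

```text
time: 26.08
tool_pos: [0.5469, 0.1212, 0.0461]
ee_rot: [-2.058, -2.373, 0.0]
force: [0.7, -3.6, -1.6]
width: 0.0601
```

```bash
python3 -c "
from h import *
go(79,2,.045,8.2)
im=manip.get_image('wrist');cv2.imwrite('pics/w16.png',im[...,::-1])
im=manip.get_image('scene');cv2.imwrite('pics/s16z.png',cv2.resize(im[120:240,240:400,::-1],None,fx=5,fy=5,interpolation=cv2.INTER_CUBIC))
"
```

```text
t 26.08 lane [78.9  2.7] z 0.0461 F [ 0.7 -3.6 -1.6] w 0.06 -> [0.548 0.121 0.045]
shift [0.0003, 0.0017, 0.0026] turn [-0.0001, 0.0, -0.0008]
```

View pics/s16z.png

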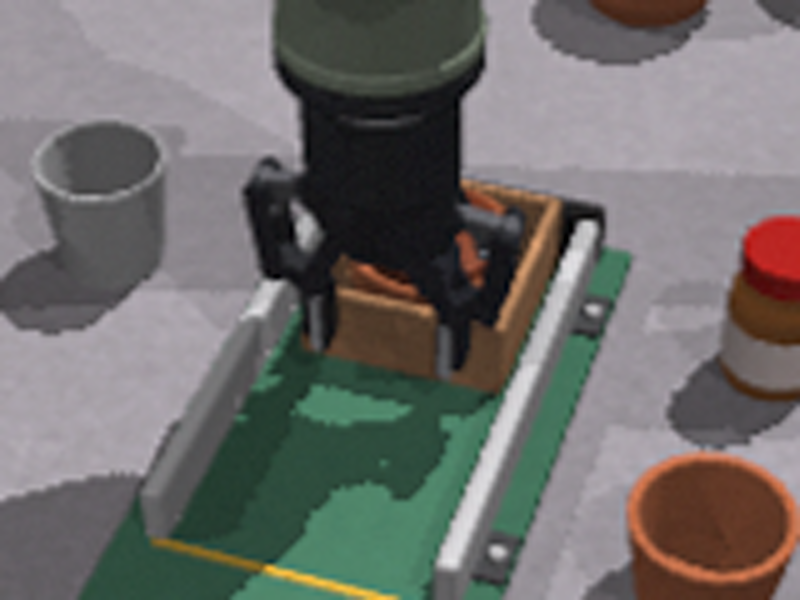

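servo_tool --series '[[[0.001,0,0],[0,0,0]],[[0.002,0,0],[0,0,0]],[[0.003,0,0],[0,0,0]]]'

```text
time: 26.43
tool_pos: [0.5468, 0.1224, 0.0461]
ee_rot: [2.058, 2.373, -0.0]
force: [-0.1, -2.0, -1.2]
width: 0.0597
```

servo_tool --series '[[[0.001,0,0],[0,0,0]],[[0.002,0,0],[0,0,0]]]'

```text
time: 26.6
tool_pos: [0.5466, 0.1232, 0.0461]
ee_rot: [2.058, 2.373, -0.0]
force: [0.7, -2.5, -1.2]
width: 0.0597
```

servo_tool --series '[[[0.001,0,0],[0,0,0]],[[0.002,0,0],[0,0,0]]]'

```text
time: 26.77
tool_pos: [0.5467, 0.1233, 0.0461]
ee_rot: [2.058, 2.372, -0.001]
force: [1.3, -9.1, -1.4]
width: 0.0598
```

servo_tool --series '[[[0.001,0,0],[0,0,0]],[[0.002,0,0],[0,0,0]]]'

```text
time: 26.93
tool_pos: [0.5467, 0.1234, 0.0461]
ee_rot: [2.058, 2.371, -0.002]
force: [2.6, -13.1, -1.1]
width: 0.0597
```

```bash
python3 -c "
from h import *
go(82,2,.045,8.2)
im=manip.get_image('wrist');cv2.imwrite('pics/w17.png',im[...,::-1])
l=w2l(unproj_w([(195,268),(469,266.5)],.053));print(l,l.mean(0))
im=manip.get_image('scene');cv2.imwrite('pics/s17z.png',cv2.resize(im[120:240,240:400,::-1],None,fx=5,fy=5,interpolation=cv2.INTER_CUBIC))
"
```

```text
t 26.93 lane [81.1  2.6] z 0.0461 F [  2.6 -13.1  -1.1] w 0.06 -> [0.547 0.124 0.045]
shift [0.0023, 0.0015, 0.0028] turn [0.0001, 0.0012, -0.0012]
[[ 91.5531263   54.07038487]
 [ 91.97221087 -55.09670781]] [91.76266858 -0.51316147]
```

View pics/w17.png

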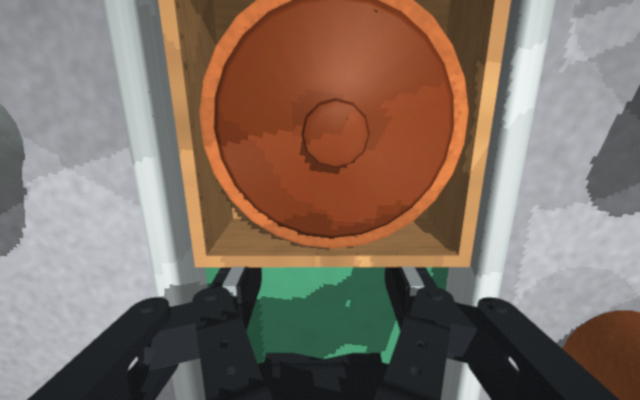

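servo_tool --series '[[[0.001,0,0],[0,0,0]],[[0.002,0,0],[0,0,0]],[[0.002,0,0],[0,0,0]]]'

```text
time: 27.28
tool_pos: [0.5467, 0.1234, 0.0462]
ee_rot: [2.058, 2.37, -0.003]
force: [2.4, -15.3, -1.0]
width: 0.0603
```

servo_tool --series '[[[-0.01,0,0],[0,0,0]],[[-0.04,0,0],[0,0,0]],[[-0.09,0,0],[0,0,0]],[[-0.12,0,0],[0,0,0]],[[-0.12,0,-0.05],[0,0,0]],[[-0.12,0,-0.15],[0,0,0]],[[-0.12,0,-0.25],[0,0,0]],[[-0.12,0,-0.35],[0,0,0]],[[-0.12,0,-0.45],[0,0,0]],[[-0.12,0,-0.5],[0,0,0]],[[-0.12,0,-0.5],[0,0,0]]]'

```text
time: 28.2
tool_pos: [0.5544, 0.0776, 0.2506]
ee_rot: [2.056, 2.37, 0.008]
force: [-0.1, -0.0, -0.1]
width: 0.06
```

```bash
python3 -c "
from h import *
go(-200,0,.25,8.2)
"
```

```text
t 28.2 lane [34.7  1.4] z 0.2506 F [-0.1 -0.  -0.1] w 0.06 -> [ 0.589 -0.154  0.25 ]
shift [-0.5867, 0.0046, 0.0012] turn [0.0041, -0.0002, -0.001]
```

Back the arm off so that the top camera sees the tray.

servo_tool --series '[[[-0.1,0,0],[0,0,0]],[[-0.2,0,0],[0,0,0]],[[-0.3,0,0],[0,0,0]],[[-0.4,0,0],[0,0,0]],[[-0.5,0,0],[0,0,0]],[[-0.58,0,0],[0,0,0]],[[-0.6,0,0],[0,0,0]],[[-0.6,0,0],[0,0,0]],[[-0.6,0,0],[0,0,0]],[[-0.6,0,0],[0,0,0]]]'

```text
time: 29.03
tool_pos: [0.587, -0.1583, 0.2459]
ee_rot: [-2.056, -2.374, -0.001]
force: [-0.3, 0.1, 0.4]
width: 0.0599
```

```bash
python3 -c "
from h import *
o=manip.get_obs();print(o['tool_pos'],o['force'],np.abs(o['qd']).max())
im=manip.get_image('top');cv2.imwrite('pics/t18.png',im[...,::-1]);cv2.imwrite('pics/t18z.png',cv2.resize(im[140:260,195:355,::-1],None,fx=5,fy=5,interpolation=cv2.INTER_CUBIC))
im=manip.get_image('scene');cv2.imwrite('pics/s18.png',im[...,::-1])
"
```

```text
[ 0.58702807 -0.15828233  0.24589539] [-0.25185102  0.14005566  0.39035435] 0.011901889206588379
```

View pics/t18z.png

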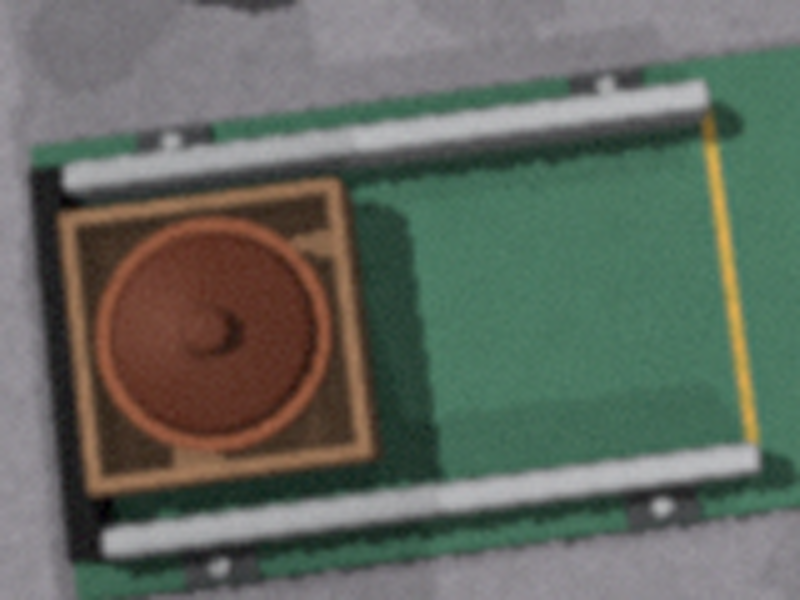

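View pics/s18.png

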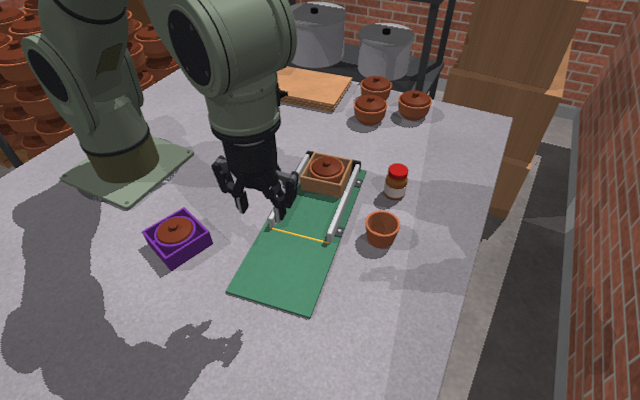

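View pics/t18.png

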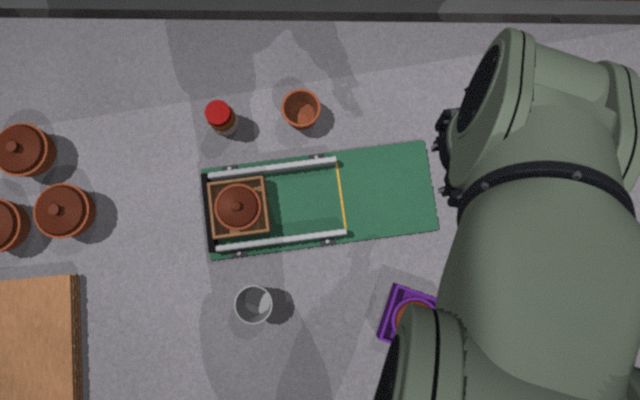

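```bash
python3 -c "
from h import *
tray(np.array([(60,213),(345,180),(378,453),(91,494)])/5.+[195,140]-.4)
manip.finish_job()
"
```

```text
tray c [144.5  -2.2] yaw -0.003 0.003 sz 111.9 109.3
[[200.8, -57.7], [88.6, -56.0], [88.6, 51.9], [200.2, 52.9]]
the job is handed in; nothing more can be done
```

The tray is home: it sits square against the black stop, and I have handed the job in. I nudged it into line with two pushes on its right side and two from behind. Then I pushed it along the lane with both fingers flat on its back wall.

- **Position:** the last top picture put the tray centre at lane (144.5, -2.2) mm, against 145 mm for home, with its yaw within 0.003 rad of square.
- **Contact with the stop:** the push force rose from about 3 N to about 15 N while the tool stopped moving.
- **Rails:** nothing in the pictures suggested a rail was touched. In the final picture the tray has about 10 mm or more to each rail.
- **Sideways offset:** the wrist camera put the tray at about -0.5 mm, while the top camera says -2.2 mm. That fits the stated 2 mm calibration error.
- **Other things:** the cups and the jar stand where they stood at the start, by eye in the before and after pictures.
- **End state:** the gripper ended about 25 cm above the bench, touching nothing, and the whole job took about 29 s.

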